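# Read out a climate logger

## Robot

A 6-joint arm with a two-finger parallel gripper is mounted at the origin on the work surface; the furniture and walls round the work are solid. World frame = base frame: x ahead of the robot, y to its left, z up, the work surface at z = 0. Lengths are in m, angles in rad, forces in N, time in s.
With the tool pointing down it reaches from about 0.3 to 0.775 m from the base axis. Payload 14.6 kg.
Tool frame: the origin (TCP) lies between the finger pads; the fingertips stand 22 mm ahead of it and the grasp point (between the pads) lies 3 mm ahead of it (ctrl.tip_reach is the distance from the TCP to the fingertips, in m); z points along the fingers, y is the direction in which the jaws open and shut (so a half turn about z gives the same grasp; the last joint's range is limited). The gripper opens to 94 mm and grips with 3 to 60 N. Pads are 16 mm wide; open, the fingers measure 119 mm over their backs; the gripper's body (75 mm by 177 mm) begins 78 mm behind the grasp point.
Start: joints at [-1.278, 0.3, 1.521, -0, 1.321, -0.067], TCP at [0.194, -0.515, 0.227] pointing down, gripper open.
Joint ranges: [-3.03, 3.03], [-0.79, 2.21], [0.23, 2.52], [-1.04, 4.18], [0, 3.07], [-2.55, 2.55]. Speed limits (rad/s): [2.22, 2.22, 2.57, 3.14, 3.14, 3.14].

## Interface

Orientations are given as [roll, pitch, yaw] about the fixed x, y, z axes, in that order (R = Rz(yaw) Ry(pitch) Rx(roll)).
In Python, from station import ctrl gives the robot as it stands. The module is installed in compiled form; this text tells all that it offers.
- The arm moves only by the shell command python3 -m creep 'ROWS' [OPENING] [FORCE]. ROWS is a JSON object of lists of equal length, an entry for each row: "xyz": the shift along the tool's x, y, z in mm, a list of three; "spin": the turn about the tool's z in rad. In form: {"xyz": [[tx, ty, tz], ...], "spin": [spin, ...]}. A call has 1 to 5 rows; each row shifts and turns the commanded pose from where the row before left it, along the tool's axes as they then stand; what a row does not reach is not made up. A row lasts 1/8 s, in which the tool goes at most 62.5 mm and 10.7 degrees, less where a joint would pass 70% of its speed; a pose out of reach is approached as far as the arm can. A call with a gripper value outside its range is refused whole. OPENING is the finger opening in mm, from 0 to 94, set as the call begins (- or left out, the last holds). The fingers move at their own pace and stop on an object; FORCE is the grip in N (left out, the last holds). Time passes only in rows, so rows that do not move let the fingers close. It gives the time, the measured TCP pose, the force and the opening at its end, in the units of the state.
- ctrl.get_obs(): the state, without advancing time (a new reading comes with each control period).
- ctrl.camera(name): name is "scene" or "top"; returns the picture (384x512x3 uint8, red, green, blue); there is no depth.
- ctrl.camera_model(name): a dict with "fx", "fy", "cx", "cy" (pixels), "R" (3x3) and "t" (3): a world point X has camera coordinates R X + t. Camera axes: x right, y down, z forward; pixel columns grow to the right and rows downward; lengths in m; the calibration is good to about 2 mm. A picture is of the moment at which its call begins. camera_model takes no time and is no camera call.
- ctrl.hand_in(): hands the job in, once; it reports no verdict.
The state is a dict: "time_s": time; "qpos": joint angles; "joint_vel": joint speeds; "tau": joint torques, N m; "ee_pos": TCP position; "eef_rot": TCP orientation; "force": force on the tool from outside, world axes, zero at the start; "moment": the same for the moment, N m; "grip_width": finger opening in m.
Only numpy, scipy, OpenCV 4.12 (cv2) and the standard library are available. Lean on these libraries where they do the work, as an engineer would, in place of code of your own. Each camera call takes 0.05 s, during which the arm holds its last target.

## Task

Take the taller of the two climate loggers off its peg on the little rack, lifting its loop gently over the peg's upturned tip, and stand it upright in the framed bay of the reader. Then press the reader's large button fully down and let it come up again. Leave the shorter logger hanging, do not press the small button, and do not knock over or shift the things standing around.

Things in the scene. Friction and masses are not known exactly. Their poses are not given: they have to be found in the camera images.
- rack: Fixed grey metal rack. Origin on the table under the hanging places; x runs from the pegs to the board, y along the board, z up. Board 200 mm wide, front face at x = +65 mm, top at z = 165 mm; foot from x = +20 to +100 mm. Two level steel pegs, 5 mm round, leave the board at y = +50 and -50 mm, axis at z = 150 mm. One logger hangs on each, near x = 0; which is on which varies.
- peg_l_tip (a point): Top of the upturned tip of the peg at rack y = +50 mm; rack axes. The peg runs level to rack x = -40 mm, then turns up; the tip ends at x = -47 mm, z = 160 mm.
- peg_r_tip (a point): Top of the upturned tip of the peg at rack y = -50 mm; rack axes; same shape as the other.
- logger_tall_mid (a point): Centre of the case of the taller logger: white box 46 mm wide (its y), 26 mm thick (x), 70 mm tall (z, up), about 0.12 kg, dark window on its -x side, axes as the rack's while it hangs. A grey loop by which it hangs stands on the case. Grasp it across the 46 mm width near the top of the case; lift and slide it along the peg (rack -x).
- logger_tall: The same taller logger; origin in the middle of the underside of its loop's upper bar, 59 mm above the case centre. The loop is 32 mm wide, 8 mm thick in x, 29 mm tall; its opening 22 mm wide, 24 mm high; the upper bar rests on the peg. Raise it over 8 and under 18 mm from hanging to pass the peg's tip.
- logger_short_mid (a point): Centre of the case of the shorter climate logger on the other peg: the same make and loop, but only 44 mm tall. To be left hanging.
- reader: Reader, a low grey fixed box 130 mm (x) x 220 mm (y) with its deck at z = 30 mm. Origin on the table under its centre; front is -x, z up. The bay is at y = +62 mm, the large button at x = -10, y = -30 mm, the small button at x = -10, y = -85 mm.
- bay (a point): Centre of the bay's floor, on the reader's deck; axes as the reader's. The bay is a rectangular black frame, inside 36 mm (x) x 56 mm (y), walls 5 mm thick and 14 mm high. The logger stands in it with its width along y. Standing there, the top of its loop is 99 mm above this floor.
- read_button_top (a point): Middle of the top of the large round white button, 32 mm across, while up; it goes straight down.
- read_button (a joint): Travel of the large button in m: 0 up, 0.006 fully down; its spring needs about 5 N when fully down and brings it back.
- wipe_button_top (a point): Middle of the top of the small round white button, 16 mm across, next to the large one. Not to be pressed.
- wipe_button (a joint): Travel of the small button in m: 0 up, 0.004 fully down.
- glue_stick: Upright glue stick, 26 mm across, 97 mm tall, in front of the rack. Origin at its foot.
- dropper_bottle: Upright amber dropper bottle, 34 mm across, 110 mm tall, in front of the reader's bay. Origin at its foot.
- weight_1: Paper weight 46 x 76 x 49 mm with a knob, between rack and reader. Origin under its centre.
- stamp: Wooden hand stamp 27 x 52 x 71 mm, between rack and reader. Origin under its centre.
- jar_paste: Small jar 56 mm across, 55 mm tall, between and behind rack and reader. Origin at its foot.
Mind the look-alikes: they are no part of the job. Of the things that look like the rack, the larger one is meant.

How it is judged:
By the outcome, as a careful person would: the job done as asked, in the order asked, and still so for the second after the job is handed in, with the robot touching nothing.
It also fails if it takes over 69 s, if anything falls off the work surface, if the arm or the gripper's body presses on something with over 40 N, if the wrist force passes 120 N, or if a joint passes its speed limit or range.

## Working session

There is one attempt and no reset: what is moved stays moved. The work goes in short steps, Python scripts to look and compute and a shell command to move; the robot and the scene stay as the last step left them, time stands still between calls to the robot, and variables do not carry over. Pictures are saved under pics/ and viewed, and the job is handed in when it is done.

```bash
mkdir -p pics; ls; python3 - <<'E'
from station import ctrl
import cv2,json
for n in("scene","top"):
    im=ctrl.camera(n); cv2.imwrite(f"pics/{n}0.png",im[:,:,::-1])
    m=ctrl.camera_model(n); print(n,{k:(v.tolist() if hasattr(v,'tolist') else v) for k,v in m.items()})
print(ctrl.get_obs(), ctrl.tip_reach)
E
```

```text
pics
scene {'fx': 465.82581142924954, 'fy': 465.82581142924954, 'cx': 248.49219211689007, 'cy': 196.6425714583661, 'R': [[-0.6112894494564318, -0.7912016735894704, 0.018031103473550972], [-0.2980999813155718, 0.20908961810360804, -0.9313527434548862], [0.7331177327843792, -0.5747011774048394, -0.3636714816514804]], 't': [0.32569958557376383, 0.2854175688919154, 1.0421956857033277]}
top {'fx': 472.0981959748574, 'fy': 472.0981959748574, 'cx': 254.2971381345217, 'cy': 193.0579789763481, 'R': [[-0.0020713018558875048, -0.9999352250888915, 0.01119175299269746], [-0.9802404646087554, -0.00018347304292868743, -0.19780949896618755], [0.1977987392584529, -0.011380332335669029, -0.9801765895917411]], 't': [0.016172104076826364, 0.5062840284156424, 1.2835324838895434]}
{'time_s': 0.1, 'qpos': array([-1.27764989e+00,  3.00416621e-01,  1.52151261e+00, -2.00573537e-06,
        1.32067413e+00, -6.66431457e-02]), 'joint_vel': array([-0.00167876, -0.00116169, -0.00031872, -0.00014583, -0.00224188,
        0.00198356]), 'tau': array([-1.21598998e-03, -5.32650268e+01, -3.53293276e+01,  7.09125982e-02,
        2.34450441e-02, -4.58412785e-05]), 'ee_pos': array([ 0.19355792, -0.5145975 ,  0.22694516]), 'eef_rot': array([-3.14058407e+00, -6.53680350e-05,  3.59790051e-01]), 'force': array([0.57278065, 0.13944839, 0.00781877]), 'moment': array([-0.04766362,  0.00205345,  0.06097449]), 'grip_width': 0.09417077385704137} 0.022
```

View pics/scene0.png

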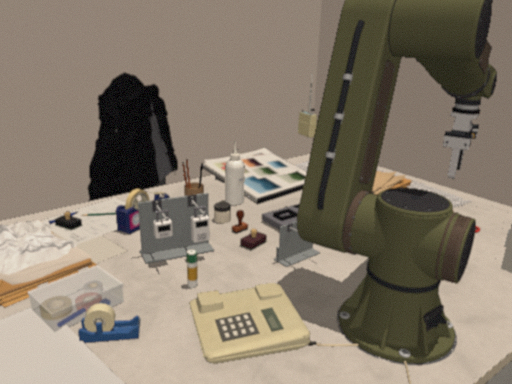

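View pics/top0.png

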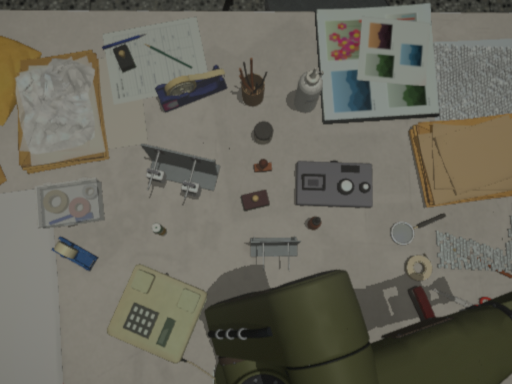

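The top view shows the larger rack near (180,170) and the reader at (335,184). The look-alike small rack is at (273,248), the glue stick at (158,229) and the dropper bottle at (313,223). I'll zoom in.

```bash
python3 - <<'E'
import cv2
t=cv2.imread("pics/top0.png"); s=cv2.imread("pics/scene0.png")
cv2.imwrite("pics/t_a.png",cv2.resize(t[110:250,120:260],None,fx=5.0,fy=4.2*5/4.2*0+4.2,interpolation=2) if 0 else cv2.resize(t[130:250,120:270],None,fx=5,fy=5,interpolation=2))
cv2.imwrite("pics/t_b.png",cv2.resize(t[140:240,270:400],None,fx=6,fy=6,interpolation=2))
cv2.imwrite("pics/s_a.png",cv2.resize(s[180:290,130:260],None,fx=5,fy=5,interpolation=2))
cv2.imwrite("pics/s_b.png",cv2.resize(s[185:275,220:350],None,fx=6,fy=6,interpolation=2))
E
```

```text
(no output)
```

View pics/t_a.png

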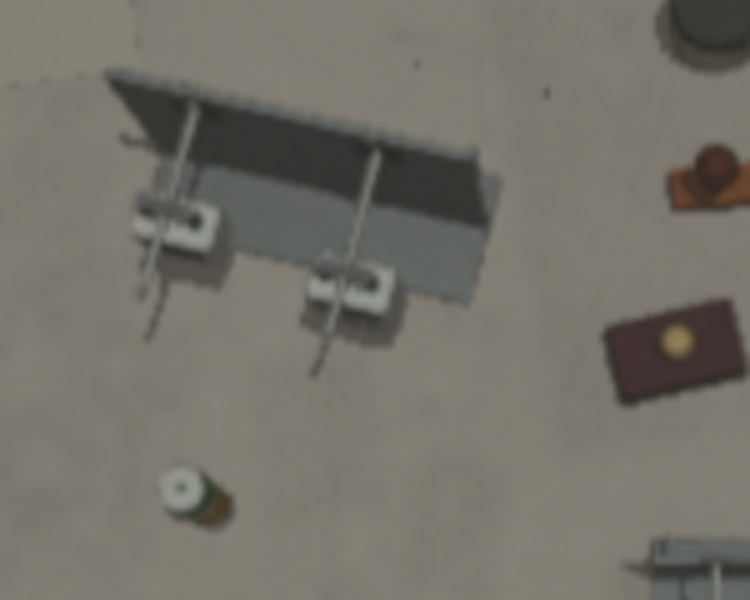

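View pics/t_b.png

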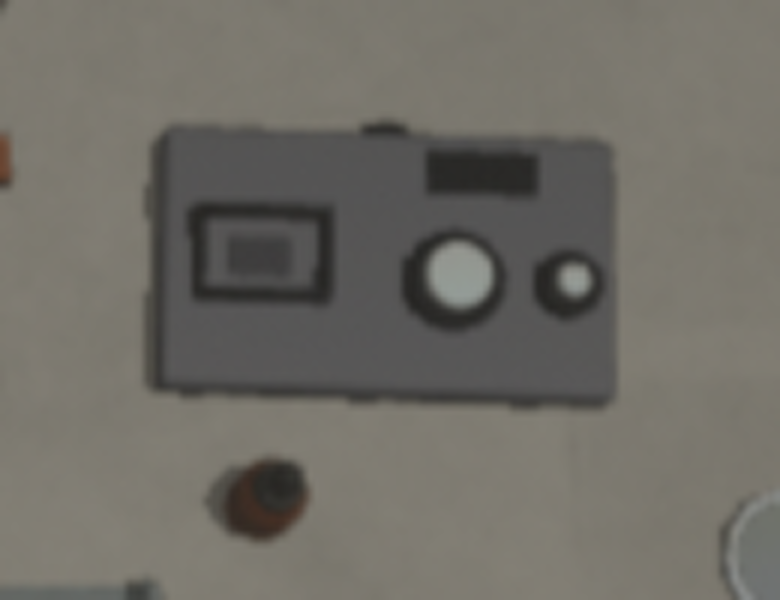

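View pics/s_a.png

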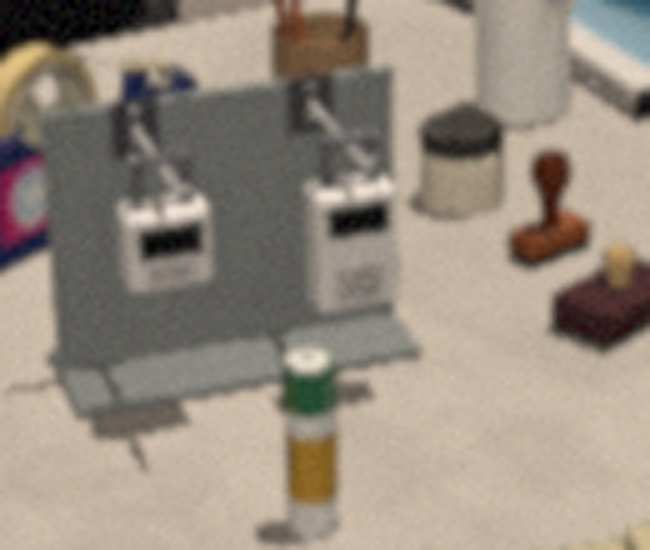

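View pics/s_b.png

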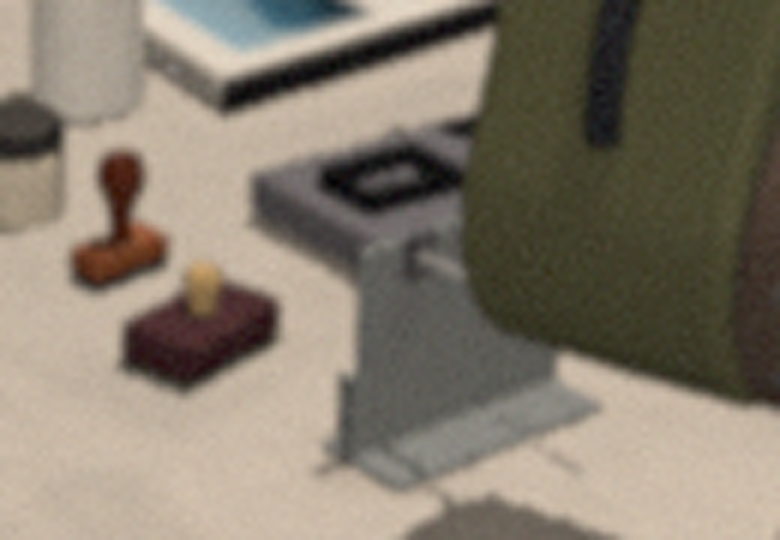

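The taller logger hangs on the rack y=-50 peg, on the right in both views; its top is near (190,187) in the top view. I'll cast rays onto planes at the known heights and fit planar poses.

```bash
cat > h.py <<'E'
from station import ctrl
import numpy as np, cv2
M={n:ctrl.camera_model(n) for n in("scene","top")}
def ray(n,uv,z):
    m=M[n];R=np.array(m["R"]);t=np.array(m["t"])
    d=R.T@np.array([(uv[0]-m["cx"])/m["fx"],(uv[1]-m["cy"])/m["fy"],1]);c=-R.T@t
    return c+d*(z-c[2])/d[2]
def proj(n,X):
    m=M[n];p=np.array(m["R"])@np.asarray(X)+np.array(m["t"])
    return np.array([m["fx"]*p[0]/p[2]+m["cx"],m["fy"]*p[1]/p[2]+m["cy"]])
def fit2(L,W):
    L=np.asarray(L)[:,:2];W=np.asarray(W)[:,:2];lc,wc=L.mean(0),W.mean(0)
    a=L-lc;b=W-wc
    th=np.arctan2((a[:,0]*b[:,1]-a[:,1]*b[:,0]).sum(),(a*b).sum())
    Rm=np.array([[np.cos(th),-np.sin(th)],[np.sin(th),np.cos(th)]])
    o=wc-Rm@lc
    return o,th,(W-(L@Rm.T+o))
E
python3 - <<'E'
from h import *
ta=lambda u,v:(119.6+u/5,129.6+v/5)
sa=lambda u,v:(129.6+u/5,179.6+v/5)
tb=lambda u,v:(269.6+u/6,139.6+v/6)
P=[((-47,50,160),"top",ta(140,295)),((-47,-50,160),"top",ta(315,373)),((65,50,150),"top",ta(194,106)),((65,-50,150),"top",ta(377,150)),
((65,-100,165),"top",ta(477,156)),((65,100,165),"top",ta(112,80)),
((-47,50,160),"scene",sa(181,190)),((-47,-50,160),"scene",sa(373,163)),
((65,100,165),"scene",sa(46,117)),((65,-100,165),"scene",sa(391,70))]
W=[];
for l,n,uv in P: W.append(ray(n,uv,l[2]/1000)*1000)
o,th,r=fit2([p[0] for p in P],W);print("rack",o,th,np.degrees(th));print(r.round(1))
o,th,r=fit2([p[0] for p in P[:4]],W[:4]);print("rack top4",o,th);print(r.round(1))
# reader : deck outer corners and frame
Q=[((65,110,30),tb(165,130)),((65,-110,30),tb(612,145)),((-65,-110,30),tb(612,400)),((-65,110,30),tb(152,385))]
W2=[ray("top",q[1],.03)*1000 for q in Q];o,th,r=fit2([q[0] for q in Q],W2);print("reader",o,th);print(r.round(1))
Q=[((-10,-30,40),tb(460,273)),((-10,-85,38),tb(574,281)),((23,95,44),tb(190,205)),((23,29,44),tb(333,208)),((-23,29,44),tb(331,300)),((-23,95,44),tb(192,297))]
W2=[ray("top",q[1],q[0][2]/1000)*1000 for q in Q];o,th,r=fit2([q[0] for q in Q],W2);print("reader",o,th);print(r.round(1))
for nm,n,uv,z in [("glue","top",ta(181,488),.097),("dropper","top",tb(283,482),.11),("w1","top",ta(678,340),.049),("stamp","top",ta(717,165),.071),("jar","top",ta(712,12),.055)]: print(nm,ray(n,uv,z).round(3))
E
```

```text
rack [523.37978847 236.61982003] -0.2512571102386325 -14.395971989326908
[[  5.6  -3.7]
 [-10.5   1.6]
 [  1.7   2.1]
 [  2.5   1.5]
 [  7.6  -4.1]
 [ -1.   -5.8]
 [  0.3   2.4]
 [ -1.5   2.2]
 [ -4.   -0.4]
 [ -0.9   4.4]]
rack top4 [523.27210484 237.11312155] -0.26712600084145555
[[ 4.8 -4.7]
 [-9.8  0.2]
 [ 1.3  2.8]
 [ 3.7  1.8]]
reader [ 538.41422363 -214.24549396] -0.040253600004995393
[[-2.9 -2.5]
 [-1.3  0.1]
 [ 2.9  1.3]
 [ 1.3  1. ]]
reader [ 540.30431905 -215.8374757 ] -0.012407372926733348
[[ 1.8 -2.2]
 [-1.  -2.1]
 [-0.4  2. ]
 [-1.  -0.4]
 [ 0.   1.4]
 [ 0.6  1.4]]
glue [0.404 0.28  0.097]
dropper [ 0.421 -0.15   0.11 ]
w1 [0.494 0.013 0.049]
stamp [ 0.59  -0.009  0.071]
jar [ 0.686 -0.007  0.055]
```

```bash
cat > r.py <<'E'
from h import *
ta=lambda u,v:(119.6+u/5,129.6+v/5)
sa=lambda u,v:(129.6+u/5,179.6+v/5)
P=[((-47,50,160),"top",ta(141,293)),((-47,-50,160),"top",ta(324,340)),((65,50,150),"top",ta(194,106)),((65,-50,150),"top",ta(377,150)),
((-47,50,160),"scene",sa(181,190)),((-47,-50,160),"scene",sa(373,163)),
((65,100,165),"scene",sa(46,117)),((65,-100,165),"scene",sa(391,70))]
W=[ray(n,uv,l[2]/1000)*1000 for l,n,uv in P]
o,th,r=fit2([p[0] for p in P],W);print("rack",o,th,np.degrees(th));print(r.round(1))
def w(p):
    c,s=np.cos(th),np.sin(th);return np.array([o[0]+c*p[0]-s*p[1],o[1]+s*p[0]+c*p[1],p[2]])/1000
pts=[(-47,50,160),(-47,-50,160),(-40,50,150),(-40,-50,150),(65,50,150),(65,-50,150),(65,100,165),(65,-100,165),(20,-100,2),(100,-100,2),(20,100,2)]
y0=-50
cs=[(x,y0+y,z) for x in(-13,13) for y in(-23,23) for z in(58.5,128.5)]
loop=[(0,y0+y,157.5) for y in(-16,16)]
for n,(a,b,c,d),f in (("top",(130,250,120,270),5),("scene",(180,290,130,260),5)):
    im=cv2.resize(cv2.imread(f"pics/{n}0.png")[a:b,c:d],None,fx=f,fy=f,interpolation=2)
    for S,col in((pts,(0,0,255)),(cs,(0,255,0)),(loop,(255,0,0))):
        for p in S:
            u=(proj(n,w(p))-[c-.4,a-.4])*f
            cv2.circle(im,(int(u[0]),int(u[1])),3,col,-1)
    cv2.imwrite(f"pics/ov_{n}.png",im)
E
python3 r.py
```

```text
rack [524.82560699 237.2146463 ] -0.24308944971273025 -13.927999512697106
[[ 5.7 -4.5]
 [ 5.  -2.7]
 [ 0.6  0.9]
 [ 0.6  0.5]
 [-0.7  2.1]
 [-3.2  2. ]
 [-4.8 -1.7]
 [-3.2  3.5]]
```

```bash
sleep 0
```

```text
(no output)
```

View pics/ov_top.png

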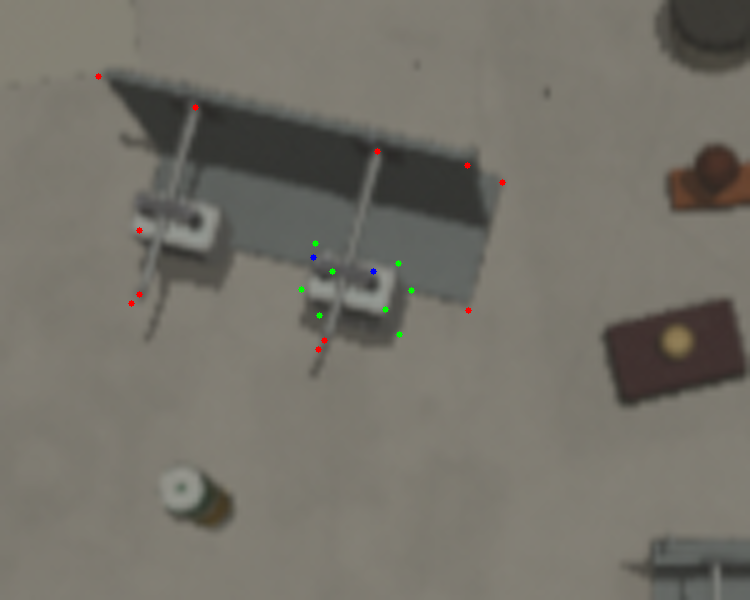

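View pics/ov_scene.png

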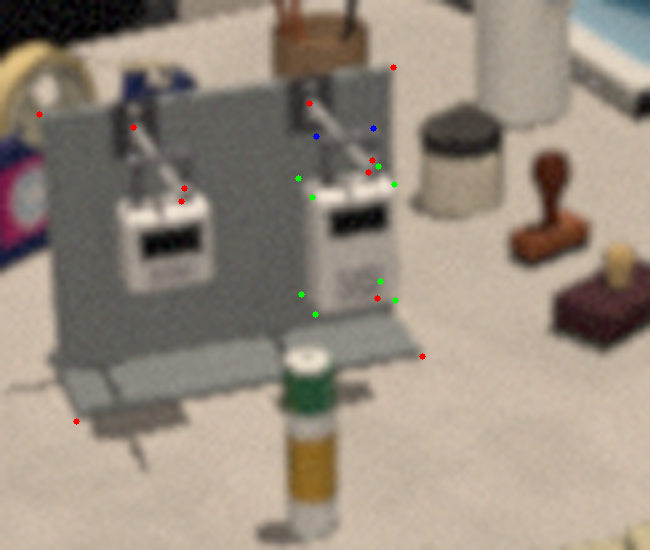

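Overlay check: the tall logger's white case top covers about (308–398, 262–315) in the enlarged top view. Relative to the model it is within about 1 px, hanging at rack x of about -3 mm. I'll measure the case and bay directly with masks.

```bash
python3 - <<'E'
from h import *
t=cv2.imread("pics/top0.png");s=cv2.imread("pics/scene0.png")
hsv=cv2.cvtColor(t,cv2.COLOR_BGR2HSV)
sub=(hsv[:,:,2]>150).astype(np.uint8)
for (a,b,c,d) in((175,200,178,203),(165,190,142,168)):
    m=np.zeros_like(sub);m[a:b,c:d]=sub[a:b,c:d]
    p=cv2.findNonZero(m); print(len(p)); print(cv2.minAreaRect(p)); bx=cv2.boxPoints(cv2.minAreaRect(p));
    for q in bx: print(q, ray("top",q,.1285).round(4))
    print("ctr",ray("top",bx.mean(0),.1285))
# bay frame (dark)
m=np.zeros_like(sub);m[168:195,298:330]=(hsv[168:195,298:330,2]<62)
n,l,st,ce=cv2.connectedComponentsWithStats(m);i=1+st[1:,4].argmax();p=cv2.findNonZero((l==i).astype(np.uint8))
rc=cv2.minAreaRect(p);print("frame",rc,st[i]);print(ray("top",rc[0],.044),ray("top",rc[0],.037))
bx=cv2.boxPoints(rc);print([ray("top",q,.044).round(4) for q in bx])
for nm,(a,b,c,d) in(("big",(175,198,335,356)),("small",(178,195,357,373))):
    m=np.zeros_like(sub);m[a:b,c:d]=(hsv[a:b,c:d,2]>125)
    mo=cv2.moments(m,True);u=(mo['m10']/mo['m00'],mo['m01']/mo['m00']);print(nm,u,mo['m00'],ray("top",u,.042))
# scene: tall logger white
g=s.astype(int).min(2);print(g[205:250:4,188:214:2])
E
```

```text
1
((195.0, 190.0), (0.0, 0.0), 0.0)
[195. 190.] [0.4988 0.1741 0.1285]
[195. 190.] [0.4988 0.1741 0.1285]
[195. 190.] [0.4988 0.1741 0.1285]
[195. 190.] [0.4988 0.1741 0.1285]
ctr [0.4988143  0.17412802 0.1285    ]Traceback (most recent call last):
  File "<stdin>", line 7, in <module>
TypeError: object of type 'NoneType' has no len()
```

```bash
python3 - <<'E'
from h import *
t=cv2.imread("pics/top0.png");v=t.max(2).astype(int)
print("logger cols178-203 rows178-198");print(v[178:199,178:204])
print("bay cols 298-329");print(v[170:194,298:330])
E
```

```text
logger cols178-203 rows178-198
[[100 101 100 100  99  99  99  98  99  99  97  99 115 102 100 100 102 102
  101 101 100 101  99 100 100 101]
 [101 100 100  99  99  98  97 101 100  99  95  95 114  97  99 100 101 101
  101 101 101 101 100 101 100 101]
 [101  99 100  99  97  97 102 113 106  98  95 101 113  96  98 100 100 101
  102 101 101 101 101 100 101 101]
 [ 98  98  98  97  96 101 105 114 108 105  99 109 107  98 100  99 102 101
  102 101 101 101 101 100 101 101]
 [ 99  93  91  92  90  99  92  94  96 103  98 107  96 101 108 112 114 108
  104 101 102 101 102 102 101 101]
 [117 111 106 103  89  85  84  85  86  87  89  92  86  96 107 114 121 126
  123 116 113 101 101 102 102 101]
 [128 128 125 116  98  77  72  73  79  82  85  86  85  86  89  93 107 130
  142 138 126  99 101 102 102 102]
 [129 130 126 118 120 109  72  70  84  88  97  83  82  81  84  85  83 109
  145 146 130  95  97 101 102 102]
 [129 129 127 126 142 140 119 118 118 102 113  89  89  87  85  75  64  93
  139 144 126  87  90  99 102 102]
 [130 129 126 124 146 149 148 147 139 110 116 106 119 103  95  74  66  97
  138 140 115 
[... 2962 characters left out ...]
 86 79 48 48 62 70 71 71 71 72 71 71 72 71 72 72 74 74 74 75 74 69
  53 41 44 63 84 86 86 86]
 [85 87 86 78 48 42 44 46 46 48 47 49 50 50 49 50 49 51 55 55 55 56 55 52
  47 43 48 64 85 87 87 87]
 [84 87 86 81 59 51 50 50 51 50 47 46 47 47 47 47 46 47 48 48 47 47 46 46
  43 44 52 70 85 87 87 87]
 [85 87 87 85 77 72 71 72 72 71 69 68 68 68 68 68 67 66 67 66 65 66 66 63
  58 58 63 79 87 87 87 87]
 [85 87 87 87 86 86 85 86 86 86 86 86 85 86 85 85 86 85 85 86 85 85 85 84
  79 78 81 86 87 87 86 87]
 [86 88 87 88 87 87 88 88 87 88 88 87 87 87 87 87 87 87 87 87 87 87 87 87
  86 86 87 87 87 87 87 87]
 [86 88 88 87 87 88 87 88 87 87 88 87 87 87 87 88 87 88 87 88 87 87 88 87
  87 87 88 87 87 87 88 87]]
```

```bash
python3 - <<'E'
from h import *
a=ray("top",(196.8,192.2),.1285);b=ray("top",(199,182.6),.1285);print("FR",a,"BR",b,np.linalg.norm(a-b),np.arctan2(*(b-a)[[1,0]]))
for th in(-.243,-.26):
    c,s=np.cos(th),np.sin(th);R=np.array([[c,-s],[s,c]])
    print("ctr",a[:2]+R@[.013,.023], b[:2]+R@[-.013,.023])
    o=a[:2]+R@[.013,.023]-R@[0,-.05]; print("rack o",o)
L=ray("top",(301.5,183),.03);Rr=ray("top",(325.2,183),.044);T=ray("top",(313.5,173.6),.044);B=ray("top",(313.5,190.2),.03)
print(L,Rr,T,B,"bay x",(T+B)[0]/2,"w",(T-B)[0],"y",(L+Rr)[1]/2,(L-Rr)[1])
# frame slope
T1=ray("top",(304,173.3),.044);T2=ray("top",(323,174.1),.044);print("yaw",np.arctan2(-(T1-T2)[0],(T1-T2)[1]))
E
```

```text
FR [0.49285038 0.16922098 0.1285    ] BR [0.5189654  0.16393894 0.1285    ] 0.026643844189116726 -0.19956829470216889
ctr [0.5110026  0.18841725] [0.51188149 0.18939121]
rack o [0.52303338 0.23694827]
ctr [0.5113263 0.1881059] [0.51231518 0.18950795]
rack o [0.52418033 0.2364254 ]
[ 0.54006756 -0.12083123  0.03      ] [ 0.53695956 -0.18702302  0.044     ] [ 0.56456366 -0.1542902   0.044     ] [ 0.51885468 -0.15494023  0.03      ] bay x 0.5417091662621385 w 0.04570898075855834 y -0.15392712529485245 0.06619178629474548
yaw -0.04260284252716629
```

```bash
cat > d.py <<'E'
import sys; from h import *
o=ctrl.get_obs();p=o["ee_pos"];y=o["eef_rot"][2]
x1,y1,z1,w1=map(float,sys.argv[1:5])
dx,dy,dz=(np.array([x1,y1,z1])-p)*1000;c,s=np.cos(w1),np.sin(w1)
print("t",o["time_s"].__round__(2),"pos",p.round(4),"rpy",o["eef_rot"].round(3),"F",o["force"].round(1),"w",round(o["grip_width"],4))
print("at final yaw: tx %.1f ty %.1f tz %.1f spin %.3f"%(c*dx+s*dy,s*dx-c*dy,-dz,y-w1),"q",o["qpos"].round(2))
E
python3 -m creep '{"xyz":[[0,0,-24],[0,0,-24],[0,0,-24],[0,0,-24],[0,0,0]],"spin":[0.15,0.15,0.15,0.15,0]}' 84
python3 d.py .5115 .189 .32 -.243
```

```text
time_s: 0.72
ee_pos: [0.1937, -0.5151, 0.3244]
eef_rot: [3.14, -0.001, -0.239]
force: [-0.2, -0.4, -0.0]
grip_width: 0.084
t 0.72 pos [ 0.1937 -0.5151  0.3244] rpy [ 3.14e+00 -1.00e-03 -2.39e-01] F [-0.2 -0.4 -0. ] w 0.084
at final yaw: tx 139.0 ty -759.9 tz 4.4 spin 0.004 q [-1.28  0.25  1.37 -0.    1.53  0.53]
```

```bash

python3 -m creep '{"xyz":[[8,-45,0],[8,-45,0],[8,-45,0],[8,-45,0],[8,-45,0]],"spin":[0,0,0,0,0]}'
python3 -m creep '{"xyz":[[9,-45,0],[9,-45,0],[9,-45,0],[9,-45,0],[9,-45,0]],"spin":[0,0,0,0,0]}'
python3 -m creep '{"xyz":[[9,-45,0],[9,-45,0],[9,-45,0],[9,-45,0],[9,-45,0]],"spin":[0,0,0,0,0]}'
python3 d.py .5115 .189 .25 -.243
```

```text
time_s: 1.35
ee_pos: [0.2862, -0.3041, 0.322]
eef_rot: [-3.14, 0.001, -0.236]
force: [1.3, 0.2, 0.2]
grip_width: 0.0843
time_s: 1.98
ee_pos: [0.3834, -0.0964, 0.3222]
eef_rot: [-3.141, 0.001, -0.236]
force: [0.5, 0.4, -0.6]
grip_width: 0.0842
time_s: 2.6
ee_pos: [0.4806, 0.1114, 0.3219]
eef_rot: [3.141, 0.002, -0.236]
force: [0.9, -0.7, -0.5]
grip_width: 0.0842
t 2.6 pos [0.4806 0.1114 0.3219] rpy [ 3.141e+00  2.000e-03 -2.360e-01] F [ 0.9 -0.7 -0.5] w 0.0842
at final yaw: tx 11.3 ty -82.7 tz 71.9 spin 0.007 q [ 0.15  0.12  1.53 -0.    1.5   1.96]
```

```bash

python3 -m creep '{"xyz":[[3,-30,0],[3,-30,0],[3,-15,0],[2,-7,0],[0,0,0]],"spin":[0,0.007,0,0,0]}'
python3 d.py .5115 .189 .25 -.243
```

```text
time_s: 3.22
ee_pos: [0.5109, 0.1865, 0.3231]
eef_rot: [3.141, 0.0, -0.247]
force: [0.2, -0.2, 0.0]
grip_width: 0.0841
t 3.23 pos [0.5109 0.1865 0.3231] rpy [ 3.141  0.    -0.247] F [ 0.2 -0.2  0. ] w 0.0841
at final yaw: tx 0.0 ty -2.6 tz 73.1 spin -0.004 q [ 0.28  0.23  1.39 -0.    1.52  2.1 ]
```

```bash

python3 -m creep '{"xyz":[[0,-2,20],[0,0,20],[0,0,20],[0,0,13],[0,0,0]],"spin":[0,0,0,0,0]}'
python3 d.py .5115 .189 .118 -.243
python3 - <<'E'
from h import *
for n,(a,b,c,d) in (("top",(120,240,120,270)),("scene",(150,290,130,260))):
    im=cv2.resize(ctrl.camera(n)[a:b,c:d,::-1],None,fx=4,fy=4,interpolation=2);cv2.imwrite(f"pics/p1_{n}.png",im)
E
```

```text
time_s: 3.85
ee_pos: [0.5111, 0.1883, 0.25]
eef_rot: [3.141, 0.001, -0.247]
force: [0.2, -0.7, 1.0]
grip_width: 0.084
t 3.85 pos [0.5111 0.1883 0.25  ] rpy [ 3.141e+00  1.000e-03 -2.470e-01] F [ 0.2 -0.7  1. ] w 0.084
at final yaw: tx 0.2 ty -0.7 tz 132.0 spin -0.004 q [ 0.29  0.27  1.5  -0.    1.37  2.1 ]
```

View pics/p1_top.png

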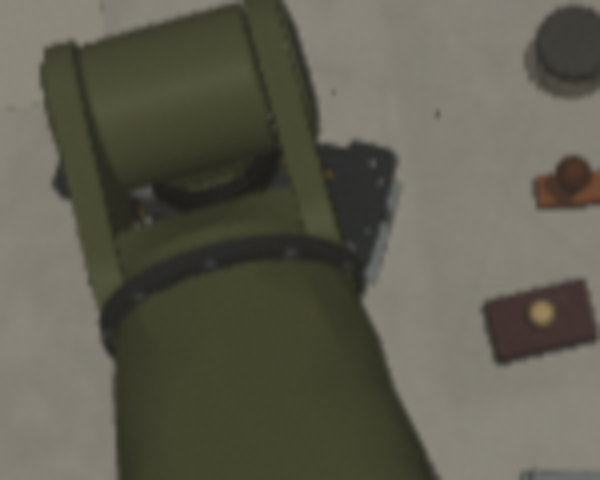

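View pics/p1_scene.png

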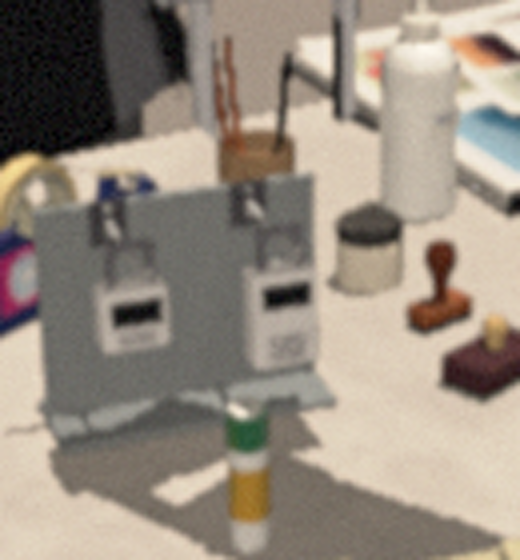

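The scene view shows the open fingers (inner edges at about x=212 and 335 in the crop) above the tall logger, whose centre is at about x=281.

```bash
python3 - <<'E'
from h import *
o=ctrl.get_obs()
for z in(.24,.16,.0935): print(z,((proj("scene",[*o["ee_pos"][:2],z])-[129.6,149.6])*4).round(1))
E
python3 -m creep '{"xyz":[[0,0,20],[0,0,20],[0,0,20],[0,0,15],[0,0,0]],"spin":[0,0,0,0,0]}'
```

```text
0.24 [274.3 110.1]
0.16 [276.8 223. ]
0.0935 [278.8 312.8]
time_s: 4.58
ee_pos: [0.5112, 0.1887, 0.1751]
eef_rot: [3.141, 0.001, -0.247]
force: [0.2, 0.2, 0.6]
grip_width: 0.0839
```

```bash

python3 -m creep '{"xyz":[[0,0,15],[0,0,15],[0,0,15],[0,0,12],[0,0,0]],"spin":[0,0,0,0,0]}'
python3 -m creep '{"xyz":[[0,0,0],[0,0,0],[0,0,0]],"spin":[0,0,0]}' 40 8
python3 -m creep '{"xyz":[[0,0,0],[0,0,0],[0,0,0]],"spin":[0,0,0]}' 40 8
python3 d.py .5115 .189 .118 -.243
```

```text
time_s: 5.2
ee_pos: [0.5109, 0.1887, 0.1174]
eef_rot: [3.141, 0.001, -0.247]
force: [0.0, -0.2, -0.2]
grip_width: 0.084
time_s: 5.58
ee_pos: [0.5114, 0.1889, 0.1188]
eef_rot: [-3.141, -0.001, -0.247]
force: [-0.1, -0.0, 0.1]
grip_width: 0.0573
time_s: 5.95
ee_pos: [0.5113, 0.1888, 0.1185]
eef_rot: [-3.142, -0.0, -0.247]
force: [-0.5, 0.3, 1.6]
grip_width: 0.0459
t 5.95 pos [0.5113 0.1888 0.1185] rpy [-3.142 -0.    -0.247] F [-0.5  0.3  1.6] w 0.0459
at final yaw: tx 0.1 ty -0.2 tz 0.5 spin -0.004 q [0.29 0.4  1.65 0.   1.09 2.1 ]
```

```bash

python3 -m creep '{"xyz":[[0,0,0],[0,0,-4],[0,0,-5],[0,0,-4],[0,0,0]],"spin":[0,0,0,0,0]}' 38 20
python3 d.py .5115 .189 .131 -.243
python3 - <<'E'
from h import *
a,b,c,d=150,290,130,260
im=cv2.resize(ctrl.camera("scene")[a:b,c:d,::-1],None,fx=4,fy=4,interpolation=2);cv2.imwrite(f"pics/p2.png",im)
E
```

```text
time_s: 6.58
ee_pos: [0.5114, 0.1888, 0.1318]
eef_rot: [-3.141, -0.001, -0.247]
force: [0.1, -0.3, -1.9]
grip_width: 0.0463
t 6.58 pos [0.5114 0.1888 0.1318] rpy [-3.141e+00 -1.000e-03 -2.470e-01] F [ 0.1 -0.3 -1.9] w 0.0463
at final yaw: tx 0.0 ty -0.2 tz 0.8 spin -0.004 q [ 0.29  0.39  1.64 -0.    1.11  2.1 ]
```

View pics/p2.png

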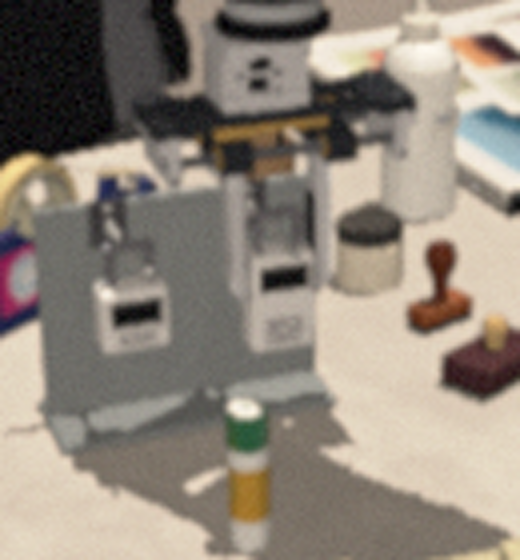

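The logger came up with the gripper (window moved from y≈295 to 277 in the crop), grip width 46 mm. Next I slide it along the peg.

```bash

python3 -m creep '{"xyz":[[-8,0,0],[-9,0,0],[-9,0,0],[-9,0,0],[-5,0,0]],"spin":[0,0,0,0,0]}'
python3 -m creep '{"xyz":[[-9,0,0],[-9,0,0],[-9,0,0],[-8,0,0],[0,0,0]],"spin":[0,0,0,0,0]}'
python3 d.py .5115 .189 .131 -.243
python3 - <<'E'
from h import *
a,b,c,d=150,290,130,260
im=cv2.resize(ctrl.camera("scene")[a:b,c:d,::-1],None,fx=4,fy=4,interpolation=2);cv2.imwrite(f"pics/p3.png",im)
E
```

```text
time_s: 7.25
ee_pos: [0.472, 0.1988, 0.1316]
eef_rot: [-3.142, -0.0, -0.247]
force: [0.4, 0.5, -1.2]
grip_width: 0.0461
time_s: 7.88
ee_pos: [0.4382, 0.2074, 0.1316]
eef_rot: [-3.141, -0.0, -0.247]
force: [0.7, 0.1, 0.1]
grip_width: 0.0459
t 7.88 pos [0.4382 0.2074 0.1316] rpy [-3.141 -0.    -0.247] F [0.7 0.1 0.1] w 0.0459
at final yaw: tx 75.6 ty 0.2 tz 0.6 spin -0.004 q [0.37 0.26 1.81 0.   1.07 2.18]
```

View pics/p3.png

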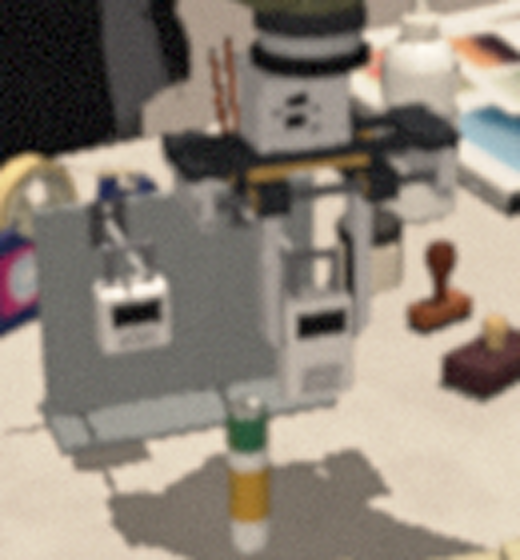

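Slide done: the loop is free of the peg, logger window at (321,323) in the crop and the short logger still hanging. Now I lift and carry.

```bash

python3 -m creep '{"xyz":[[0,0,-25],[0,0,-35],[0,0,-40],[0,0,-25],[0,0,-15]],"spin":[0,0,0,0,0]}'
python3 -m creep '{"xyz":[[0,0,0],[0,0,0],[0,0,0]],"spin":[-0.1,-0.11,0]}'
python3 d.py .5417 -.1539 .27 -.035
```

```text
time_s: 8.55
ee_pos: [0.4389, 0.2071, 0.2726]
eef_rot: [-3.141, -0.001, -0.247]
force: [-0.8, 0.3, -1.1]
grip_width: 0.0459
time_s: 8.93
ee_pos: [0.4386, 0.2071, 0.2709]
eef_rot: [3.141, 0.001, -0.038]
force: [0.9, -0.4, -1.1]
grip_width: 0.046
t 8.93 pos [0.4386 0.2071 0.2709] rpy [ 3.141e+00  1.000e-03 -3.800e-02] F [ 0.9 -0.4 -1.1] w 0.046
at final yaw: tx 115.7 ty 357.1 tz 0.9 spin -0.003 q [ 0.37  0.12  1.63 -0.    1.39  1.97]
```

```bash

python3 -m creep '{"xyz":[[6,18,0],[12,36,0],[12,36,0],[12,36,0],[12,36,0]],"spin":[0,0,0,0,0]}'
python3 -m creep '{"xyz":[[12,36,0],[12,36,0],[12,36,0],[12,36,0],[8,26,0]],"spin":[0,0,0,0,0]}'
python3 -m creep '{"xyz":[[4,15,0],[2,8,0],[0,0,0],[0,0,0]],"spin":[0,0,0,0]}'
python3 d.py .5417 -.1539 .17 -.035
python3 - <<'E'
from h import *
for n in("top","scene"):
    im=ctrl.camera(n)[:,:,::-1]; cv2.imwrite(f"pics/p4_{n}.png",im)
E
```

```text
time_s: 9.55
ee_pos: [0.4867, 0.042, 0.2711]
eef_rot: [3.142, 0.001, -0.04]
force: [0.8, 0.5, -0.9]
grip_width: 0.0461
time_s: 10.18
ee_pos: [0.5363, -0.1303, 0.2709]
eef_rot: [-3.141, 0.001, -0.041]
force: [0.2, 0.7, -1.2]
grip_width: 0.0459
time_s: 10.68
ee_pos: [0.5413, -0.1512, 0.2716]
eef_rot: [-3.142, -0.0, -0.037]
force: [0.3, 0.1, -1.4]
grip_width: 0.0458
t 10.68 pos [ 0.5413 -0.1512  0.2716] rpy [-3.142 -0.    -0.037] F [ 0.3  0.1 -1.4] w 0.0458
at final yaw: tx 0.5 ty 2.7 tz 101.6 spin -0.002 q [-0.34  0.3   1.42  0.    1.42  1.27]
```

View pics/p4_scene.png

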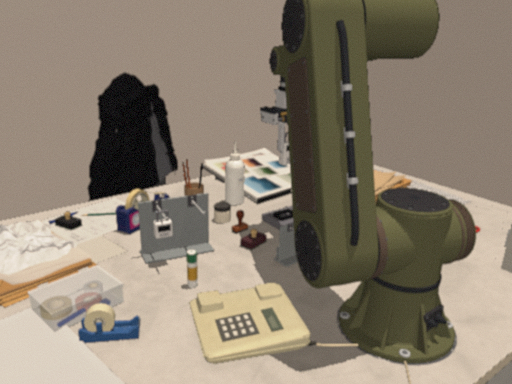

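View pics/p4_top.png

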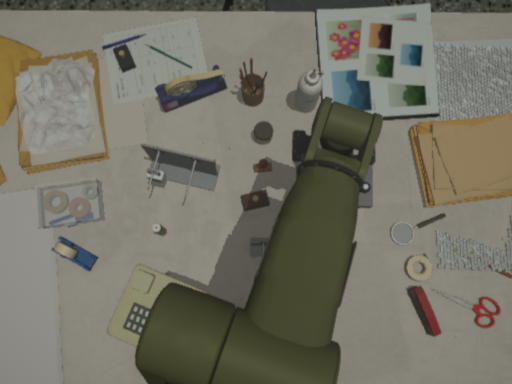

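Both views show the arm hiding the bay (top view around (313,183)), so I go by measured positions. I descend slowly and watch the force.

```bash

python3 -m creep '{"xyz":[[0,2.5,25],[0,0,30],[0,0,30],[0,0,15],[0,0,0]],"spin":[0,0,0,0,0]}'
python3 d.py .5417 -.1539 .09 -.035
python3 - <<'E'
from h import *
for n,(a,b,c,d) in (("top",(130,230,270,400)),("scene",(120,270,220,350))):
    im=cv2.resize(ctrl.camera(n)[a:b,c:d,::-1],None,fx=4,fy=4,interpolation=2);cv2.imwrite(f"pics/p5_{n}.png",im)
E
```

```text
time_s: 11.4
ee_pos: [0.5411, -0.1542, 0.1712]
eef_rot: [-3.141, 0.001, -0.037]
force: [0.6, -1.0, -2.6]
grip_width: 0.0459
t 11.4 pos [ 0.5411 -0.1542  0.1712] rpy [-3.141e+00  1.000e-03 -3.700e-02] F [ 0.6 -1.  -2.6] w 0.0459
at final yaw: tx 0.6 ty -0.3 tz 81.2 spin -0.002 q [-0.34  0.38  1.55  0.    1.21  1.27]
```

View pics/p5_scene.png

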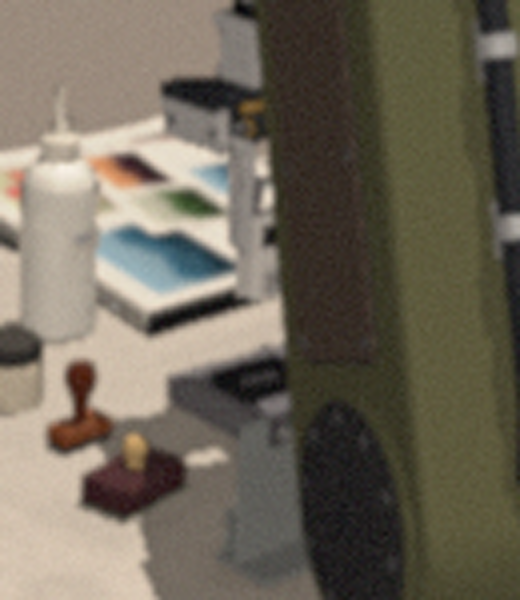

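View pics/p5_top.png

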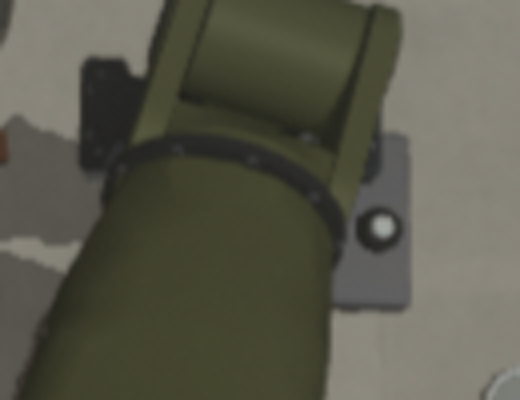

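```bash

python3 -m creep '{"xyz":[[0.5,0,20],[0,0,20],[0,0,18],[0,0,8],[0,0,0]],"spin":[0,0,0,0,0]}'
python3 d.py .5417 -.1539 .09 -.035
python3 -m creep '{"xyz":[[0,0,3],[0,0,3],[0,0,3],[0,0,0]],"spin":[0,0,0,0]}'
```

```text
time_s: 12.12
ee_pos: [0.5418, -0.1544, 0.1055]
eef_rot: [-3.142, 0.0, -0.037]
force: [0.2, -0.3, -1.1]
grip_width: 0.0459
t 12.12 pos [ 0.5418 -0.1544  0.1055] rpy [-3.142  0.    -0.037] F [ 0.2 -0.3 -1.1] w 0.0459
at final yaw: tx -0.1 ty -0.5 tz 15.5 spin -0.002 q [-0.34  0.46  1.61  0.    1.08  1.27]
time_s: 12.62
ee_pos: [0.5416, -0.1544, 0.0963]
eef_rot: [-3.141, 0.0, -0.037]
force: [-0.1, -0.2, -1.1]
grip_width: 0.0459
```

```bash

python3 -m creep '{"xyz":[[0,0,2],[0,0,2],[0,0,0],[0,0,0]],"spin":[0,0,0,0]}'
python3 -m creep '{"xyz":[[0,0,1.5],[0,0,0],[0,0,0]],"spin":[0,0,0]}'
```

```text
time_s: 13.12
ee_pos: [0.5417, -0.1544, 0.0925]
eef_rot: [-3.142, -0.0, -0.037]
force: [-0.0, 0.9, -1.6]
grip_width: 0.0459
time_s: 13.5
ee_pos: [0.5417, -0.1544, 0.091]
eef_rot: [-3.142, -0.0, -0.037]
force: [-0.5, 0.5, -1.0]
grip_width: 0.0457
```

```bash

python3 -m creep '{"xyz":[[0,0,1],[0,0,0],[0,0,0]],"spin":[0,0,0]}'
python3 -m creep '{"xyz":[[0,0,0.7],[0,0,0],[0,0,0]],"spin":[0,0,0]}'
```

```text
time_s: 13.88
ee_pos: [0.5419, -0.1544, 0.0903]
eef_rot: [3.142, -0.001, -0.037]
force: [-0.4, 0.6, 4.8]
grip_width: 0.0459
time_s: 14.25
ee_pos: [0.542, -0.1542, 0.09]
eef_rot: [-3.141, -0.001, -0.037]
force: [-1.9, 4.1, 10.8]
grip_width: 0.0458
```

The logger met the floor at TCP z≈0.0903, where 0.090 was expected. I ease off and release.

```bash

python3 -m creep '{"xyz":[[0,0,-0.7],[0,0,0]],"spin":[0,0]}'
python3 -m creep '{"xyz":[[0,0,0],[0,0,0],[0,0,0],[0,0,0]],"spin":[0,0,0,0]}' 66
python3 -m creep '{"xyz":[[0,0,-8],[0,0,-15],[0,0,-30],[0,0,-40],[0,0,-50]],"spin":[0,0,0,0,0]}'
python3 -m creep '{"xyz":[[0,0,-20],[0,0,0]],"spin":[0,0]}'
python3 d.py .5287 -.245 .12 1.57
python3 - <<'E'
from h import *
for n,(a,b,c,d) in (("top",(130,230,270,400)),("scene",(120,270,220,350))):
    im=cv2.resize(ctrl.camera(n)[a:b,c:d,::-1],None,fx=4,fy=4,interpolation=2);cv2.imwrite(f"pics/p6_{n}.png",im)
E
```

```text
time_s: 14.5
ee_pos: [0.5418, -0.1544, 0.0901]
eef_rot: [-3.142, -0.0, -0.037]
force: [0.8, 2.2, 3.8]
grip_width: 0.0459
time_s: 15.0
ee_pos: [0.5417, -0.1545, 0.0899]
eef_rot: [3.142, 0.0, -0.037]
force: [-0.0, 0.4, 0.8]
grip_width: 0.0659
time_s: 15.62
ee_pos: [0.5413, -0.1543, 0.235]
eef_rot: [-3.142, 0.0, -0.037]
force: [0.6, 0.0, -0.5]
grip_width: 0.0657
time_s: 15.88
ee_pos: [0.5421, -0.1545, 0.2552]
eef_rot: [3.14, -0.004, -0.037]
force: [-0.0, 0.4, -1.1]
grip_width: 0.0658
t 15.88 pos [ 0.5421 -0.1545  0.2552] rpy [ 3.14  -0.004 -0.037] F [-0.   0.4 -1.1] w 0.0658
at final yaw: tx -90.5 ty -13.3 tz 135.2 spin -1.607 q [-0.34  0.31  1.44  0.    1.38  1.27]
```

View pics/p6_scene.png

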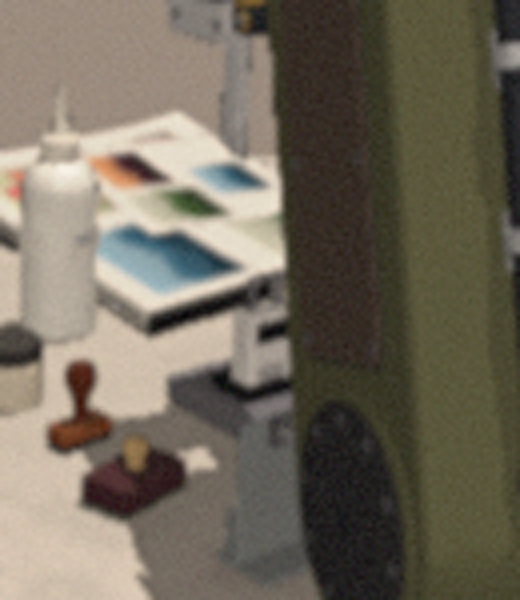

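The scene view shows the logger standing upright in the bay (crop (262,345)), with the fingers clear. I spin 90° at height so that the hand's long side stays clear of the logger, then close the fingers.

```bash

python3 -m creep '{"xyz":[[0,0,0],[0,0,0],[0,0,0],[0,0,0],[0,0,0]],"spin":[-0.18,-0.18,-0.18,-0.18,-0.18]}' 0 10
python3 -m creep '{"xyz":[[0,0,0],[0,0,0],[0,0,0],[0,0,0],[0,0,0]],"spin":[-0.18,-0.18,-0.18,-0.167,0]}'
python3 d.py .530 -.246 .12 1.57
```

```text
time_s: 16.6
ee_pos: [0.5413, -0.1543, 0.2515]
eef_rot: [-3.139, 0.001, 0.869]
force: [-0.1, 0.7, 0.5]
grip_width: 0.0195
time_s: 17.23
ee_pos: [0.5414, -0.1543, 0.2518]
eef_rot: [-3.14, -0.001, 1.569]
force: [0.5, -0.7, 0.2]
grip_width: 0.0001
t 17.23 pos [ 0.5414 -0.1543  0.2518] rpy [-3.140e+00 -1.000e-03  1.569e+00] F [ 0.5 -0.7  0.2] w 0.0001
at final yaw: tx -91.7 ty -11.3 tz 131.8 spin -0.001 q [-0.34  0.31  1.45  0.    1.38 -0.34]
```

```bash

python3 -m creep '{"xyz":[[-25,-3,0],[-30,-4,0],[-25,-3,0],[-12,-1,0],[0,0,0]],"spin":[0,0,0,0,0]}'
python3 -m creep '{"xyz":[[0,0,25],[0,0,35],[0,0,30],[0,0,25],[0,0,0]],"spin":[0,0,0,0,0]}'
python3 d.py .530 -.246 .075 1.57
python3 - <<'E'
from h import *
for n,(a,b,c,d) in (("top",(130,230,270,400)),("scene",(120,270,220,350))):
    im=cv2.resize(ctrl.camera(n)[a:b,c:d,::-1],None,fx=4,fy=4,interpolation=2);cv2.imwrite(f"pics/p7_{n}.png",im)
E
```

```text
time_s: 17.85
ee_pos: [0.5305, -0.2466, 0.2525]
eef_rot: [-3.141, -0.0, 1.567]
force: [0.3, -0.7, -0.5]
grip_width: 0.0007
time_s: 18.48
ee_pos: [0.5301, -0.2452, 0.1365]
eef_rot: [-3.139, -0.002, 1.57]
force: [0.5, -0.0, -0.7]
grip_width: 0.0003
t 18.48 pos [ 0.5301 -0.2452  0.1365] rpy [-3.139e+00 -2.000e-03  1.570e+00] F [ 0.5 -0.  -0.7] w 0.0003
at final yaw: tx -0.8 ty -0.1 tz 61.5 spin -0.000 q [-0.5   0.46  1.52  0.    1.16 -0.49]
```

View pics/p7_top.png

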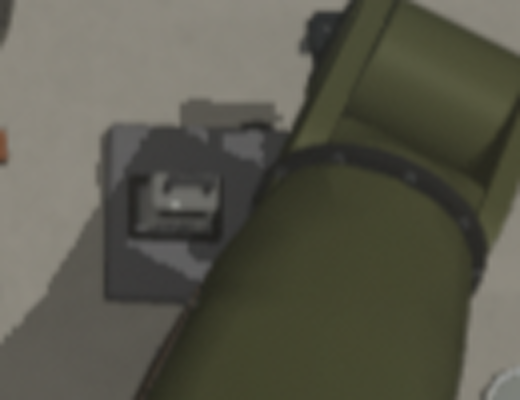

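View pics/p7_scene.png

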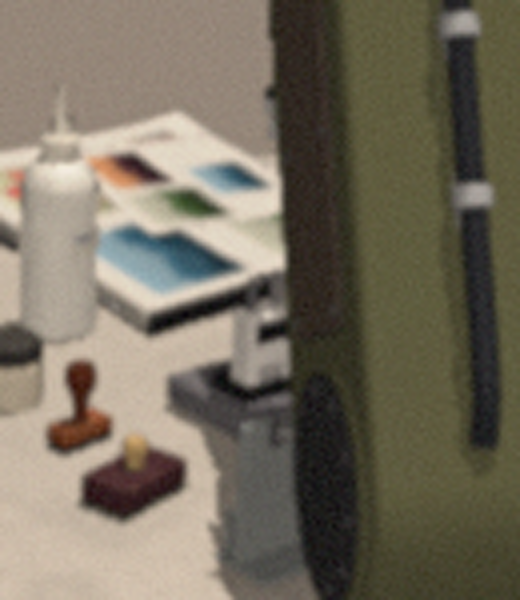

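The top view shows the logger inside the frame (crop (150–218, 172–225)). Now I descend onto the button.

```bash

python3 -m creep '{"xyz":[[0,0,20],[0,0,20],[0,0,15],[0,0,4],[0,0,0]],"spin":[0,0,0,0,0]}'
python3 -m creep '{"xyz":[[0,0,2],[0,0,2],[0,0,0]],"spin":[0,0,0]}'
python3 -m creep '{"xyz":[[0,0,2],[0,0,2],[0,0,0]],"spin":[0,0,0]}'
```

```text
time_s: 19.2
ee_pos: [0.5309, -0.2465, 0.0795]
eef_rot: [3.141, 0.0, 1.57]
force: [0.2, 0.5, 0.2]
grip_width: 0.0001
time_s: 19.58
ee_pos: [0.5306, -0.2464, 0.0749]
eef_rot: [-3.142, -0.0, 1.57]
force: [-0.1, 0.2, -0.1]
grip_width: 0.0004
time_s: 19.95
ee_pos: [0.5307, -0.2465, 0.071]
eef_rot: [3.141, 0.0, 1.57]
force: [-0.4, -0.8, 2.7]
grip_width: 0.0007
```

```bash

for i in 1 ; do
python3 -m creep '{"xyz":[[0,0,2],[0,0,0],[0,0,0]],"spin":[0,0,0]}'
done
python3 -m creep '{"xyz":[[0,0,1.5],[0,0,0],[0,0,0]],"spin":[0,0,0]}'
python3 -m creep '{"xyz":[[0,0,1],[0,0,0],[0,0,0]],"spin":[0,0,0]}'
```

```text
time_s: 20.32
ee_pos: [0.5308, -0.2465, 0.0691]
eef_rot: [3.141, 0.0, 1.57]
force: [0.2, 0.2, 4.4]
grip_width: 0.0004
time_s: 20.7
ee_pos: [0.5308, -0.2465, 0.0681]
eef_rot: [3.141, 0.0, 1.57]
force: [-3.1, 0.9, 11.8]
grip_width: 0.0007
time_s: 21.08
ee_pos: [0.5309, -0.2466, 0.068]
eef_rot: [3.141, 0.001, 1.57]
force: [-6.7, 2.7, 20.5]
grip_width: 0.0005
```

The button met its stop: from .069 to .068 the force jumped from 4.4 N to 20 N. Release and retreat.

```bash

python3 -m creep '{"xyz":[[0,0,-2],[0,0,-4],[0,0,-8],[0,0,-20],[0,0,-30]],"spin":[0,0,0,0,0]}'
python3 -m creep '{"xyz":[[0,0,-40],[0,0,-50],[0,0,-50],[0,0,-20],[0,0,0]],"spin":[0,0,0,0,0]}'
python3 -m creep '{"xyz":[[-15,15,0],[-30,30,0],[-35,35,0],[-35,35,0],[-35,35,0]],"spin":[0,0,0,0,0]}'
python3 -m creep '{"xyz":[[-35,35,0],[-35,35,0],[-30,20,0],[-15,10,0],[0,0,0]],"spin":[0,0,0,0,0]}'
python3 - <<'E'
from h import *
for n in("top","scene"):
    im=ctrl.camera(n)[:,:,::-1]; cv2.imwrite(f"pics/p8_{n}.png",im)
    cv2.imwrite(f"pics/p8_{n}z.png",cv2.resize(im[140:240,270:400] if n=="top" else im[180:290,130:330],None,fx=4,fy=4,interpolation=2))
E
```

```text
time_s: 21.7
ee_pos: [0.53, -0.246, 0.1303]
eef_rot: [-3.139, -0.001, 1.57]
force: [0.1, 0.1, -0.4]
grip_width: 0.0006
time_s: 22.32
ee_pos: [0.5307, -0.2464, 0.2915]
eef_rot: [3.14, 0.001, 1.57]
force: [-0.2, 0.1, 0.1]
grip_width: 0.0001
time_s: 22.95
ee_pos: [0.6722, -0.388, 0.2886]
eef_rot: [-3.139, -0.002, 1.569]
force: [0.3, -0.6, 0.0]
grip_width: 0.0003
time_s: 23.58
ee_pos: [0.6933, -0.4526, 0.2631]
eef_rot: [3.088, 0.033, 1.568]
force: [0.1, 0.1, 0.0]
grip_width: 0.0006
```

View pics/p8_top.png

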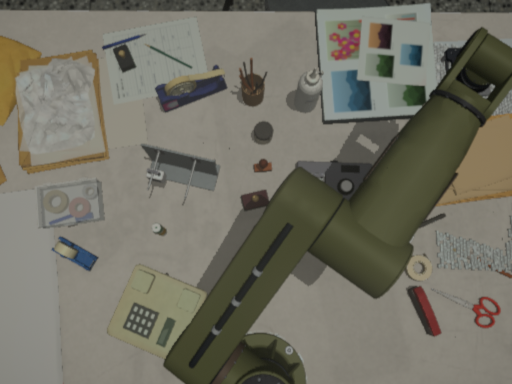

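View pics/p8_topz.png

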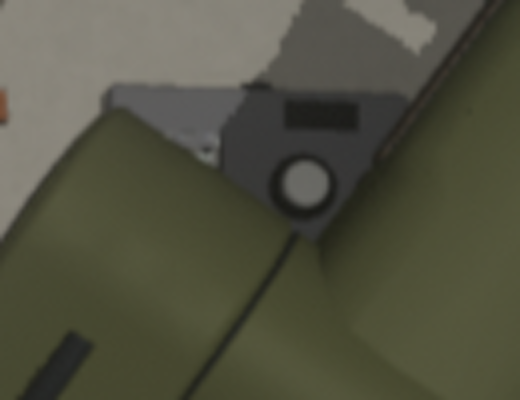

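View pics/p8_scenez.png

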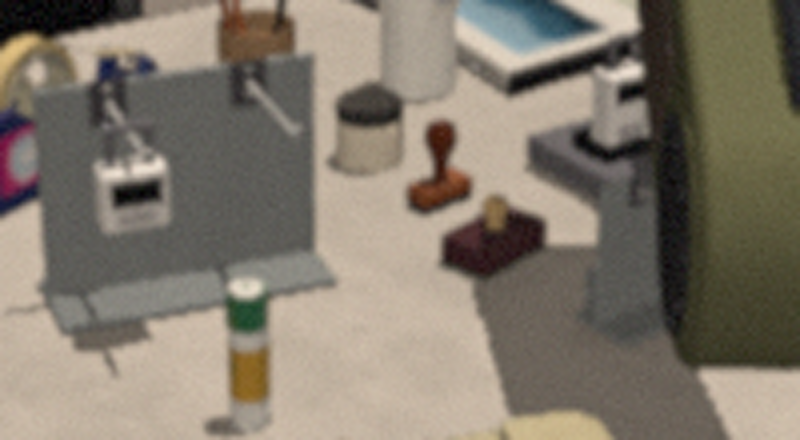

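The top view shows the large button up at (347,186), the short logger hanging at (154,175) and the reader partly hidden by the arm. I move the arm aside toward its start pose for a full check.

```bash

python3 -m creep '{"xyz":[[0,-30,-5],[0,-40,-5],[0,-45,-5],[0,-45,0],[0,-45,0]],"spin":[0,0,0,0,0]}'
python3 -m creep '{"xyz":[[0,-45,0],[0,-45,0],[0,-45,0],[0,-45,0],[0,-45,0]],"spin":[0,0,0,0,0]}'
python3 -m creep '{"xyz":[[0,-40,0],[0,-30,0],[0,-15,0],[0,0,0],[0,0,0]],"spin":[0,0,0,0,0]}'
python3 - <<'E'
from h import *
for n in("top","scene"):
    im=ctrl.camera(n)[:,:,::-1]; cv2.imwrite(f"pics/p9_{n}.png",im)
    cv2.imwrite(f"pics/p9_{n}z.png",cv2.resize(im[120:245,130:380] if n=="top" else im[150:290,130:330],None,fx=3.2,fy=3.2,interpolation=2))
E
```

```text
time_s: 24.3
ee_pos: [0.4886, -0.451, 0.2672]
eef_rot: [3.088, 0.034, 1.57]
force: [0.5, -0.5, 1.0]
grip_width: 0.0004
time_s: 24.92
ee_pos: [0.2641, -0.4511, 0.255]
eef_rot: [3.088, 0.034, 1.57]
force: [0.1, -0.5, -0.1]
grip_width: 0.001
time_s: 25.55
ee_pos: [0.1812, -0.4518, 0.25]
eef_rot: [3.089, 0.033, 1.57]
force: [0.9, -0.4, -0.2]
grip_width: 0.0003
```

View pics/p9_topz.png

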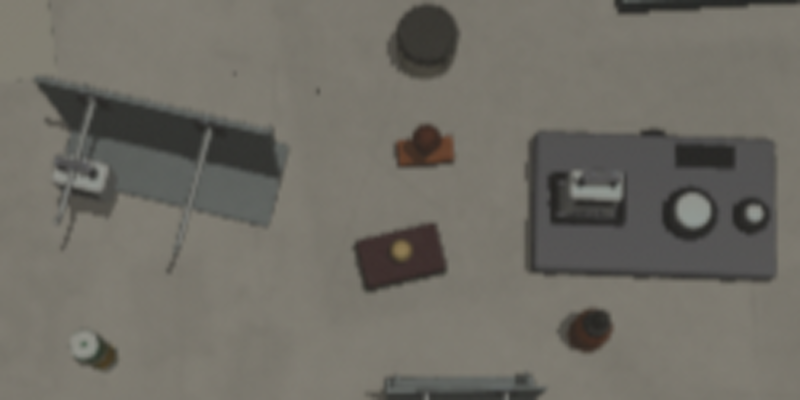

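View pics/p9_scenez.png

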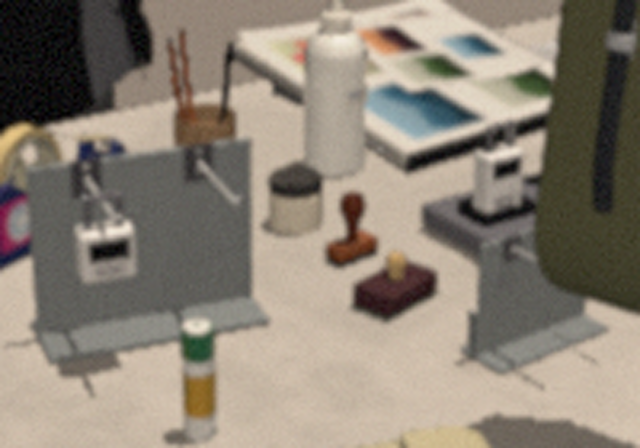

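Both views show the tall logger upright in the bay, the short logger hanging, both buttons up and the surroundings in place. I'll do a quick difference check against the first picture, then hand in.

```bash
python3 - <<'E'
from h import *
a=cv2.imread("pics/top0.png");b=cv2.imread("pics/p9_top.png")
d=(cv2.absdiff(a,b).max(2)>25).astype(np.uint8)
n,l,st,c=cv2.connectedComponentsWithStats(d)
print([s.tolist() for s in st[1:] if s[4]>3 and s[1]<240])
print(ctrl.get_obs()["time_s"]);print(ctrl.hand_in())
E
```

```text
[[308, 173, 17, 12, 122], [305, 178, 1, 7, 7], [190, 183, 9, 8, 26], [183, 184, 4, 2, 6], [182, 187, 5, 2, 7], [190, 186, 5, 2, 7], [180, 189, 6, 7, 29], [187, 188, 14, 11, 91]]
25.65
the job is handed in; nothing more can be done
None
```

The job is done and handed in at 25.65 s. The taller logger stands in the reader's bay, and the large button was pressed fully down and let up again. No verdict was reported.

**What I did:**
- **Lift:** I gripped the taller logger across its width, raised it about 13 mm, and slid it about 75 mm along the peg until it was clear.
- **Placing:** I carried it over and lowered it into the bay. It met the floor at TCP z = 0.0903, where I expected 0.090. The force peaked at about 11 N before I released it.
- **Button:** I pressed the large button with closed fingers until it hit its stop, where the force jumped from 4.4 N to about 20 N. I then retreated.

**Last checks:**
- Both camera views show the logger upright inside the frame.
- The short logger is still hanging and both buttons are up.
- Comparing the first and last top views over the work area, only the taller logger's old and new places changed. The glue stick, bottle, weight, stamp and jar did not move.

**Limits:**
- The arm hid the bay from both cameras during the lowering, so I went by measured positions and force there. Pictures taken after release confirmed the fit.
- While moving away after the press, the arm reached the edge of its range. The tool tilted about 3° in free space and touched nothing.

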